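Make up the gate-hinge kit tray

TASK

Make up the gate-hinge kit in the sheet-metal tray: lay the long square tube in the long bay, and in the row of three small bays stand the round sleeve in the bay next to the tray's handle, the short hollow square tube in the middle bay and the stepped hinge pin in the bay farthest from the handle, each standing the way it stands now and resting on its bay's floor. Leave the look-alikes where they are: the open channel, the solid round and the solid square are not part of the kit.

Things in the scene. Friction and masses are not known exactly. Their poses are not given: they have to be found in the camera images.
- tray: Fixed sheet-metal tray, 172 (x) by 270 (y) mm, any yaw; walls 18 high, 3 thick, floor top 3 above the table. Origin: centre of underside. Round-bar loop handle sticks out 30 at the +y end. Long bay on the +x side: 76 by 264 inside, centre x +44.8, y 0. On the -x side three small bays, 86 by 86 inside, centres x -39.8 and y +88.5 (by the handle), 0 (middle), -88.5 (farthest).
- long_tube: Grey steel square tube lying on the table, 130 mm long (along its x), 35 by 35 mm in section, 3 mm wall, closed on all four sides, open only at its ends; 0.3 to 0.5 kg. Its top is a plain flat face. Origin: centre of its underside, z up. 
- channel: LOOK-ALIKE, not part of the kit: grey steel U-channel of the long tube's outer size (130 by 35 by 35 mm), lying on the table with its open side up, so that one sees a groove 29 mm wide along its whole length from above. Origin: centre of its underside, z up. 
- sleeve: Grey steel round tube sleeve standing on end on a black rubber mat (3 mm thick, on the table), outside diameter 42 mm, 45 mm tall, with a 32 mm bore right through, seen from above as a ring. Origin: centre of its underside, z up. 
- solid_round: LOOK-ALIKE, not part of the kit: solid steel round billet, diameter 42 mm, 45 mm tall, standing on the mat; its top is a plain disc without a bore. Origin: centre of its underside, z up. 
- square_tube: Short piece of grey steel square tube standing on end on the mat, 40 by 40 mm (sides along its x and y), 45 mm tall, 4 mm wall, with a 32 by 32 mm opening right through, seen from above as a square frame. Origin: centre of its underside, z up. 
- solid_square: LOOK-ALIKE, not part of the kit: solid steel block 40 by 40 mm, 45 mm tall, standing on the mat; its top is a plain square without an opening. Origin: centre of its underside, z up. 
- hinge_pin: Turned steel hinge pin standing on the mat: a round base of diameter 46 mm and 12 mm tall, and on it a round post of diameter 24 mm, 45 mm tall in all; grip it by the post. Origin: centre of its underside, z up. 
Things that resemble listed ones, but are neither listed nor needed, are in the scene too. Leave any orange or pink look-alike of the square_tube alone.

How it is judged:
At the end, for the whole second after the job is handed in: Each kit part in its own bay (origin within 35 mm of the bay centre in tray x and y; long tube within 100 mm along), on the floor (underside under 8 mm), within 0.1 rad of how it stood, at rest; the three look-alikes within 30 mm of where they began (x of long_tube in the frame of tray between 0.0098 and 0.0798 m and y of long_tube in the frame of tray between -0.1 and 0.1 m and z of each of long_tube, sleeve, square_tube, hinge_pin in the frame of tray below 0.008 m and angle between each of long_tube, sleeve, square_tube, hinge_pin's own z axis and vertical below 0.1 rad and linear speed of each of long_tube, sleeve, square_tube, hinge_pin below 0.02 m/s and angular speed of each of long_tube, sleeve, square_tube, hinge_pin below 0.2 rad/s and x of sleeve in the frame of tray between -0.0748 and -0.0048 m and y of sleeve in the frame of tray between 0.0535 and 0.1235 m and x of square_tube in the frame of tray between -0.0748 and -0.0048 m and y of square_tube in the frame of tray between -0.035 and 0.035 m and x of hinge_pin in the frame of tray between -0.0748 and -0.0048 m and y of hinge_pin in the frame of tray between -0.1235 and -0.0535 m and distance of each of solid_round, solid_square, channel from where it was at the start of the episode below 0.03 m); the robot touches nothing.
It fails at once if a look-alike (channel, solid round or solid square) is moved by more than 30 mm (distance of any of solid_round, solid_square, channel from where it was at the start of the episode above 0.03 m).
It also fails if it takes over 99 s, if anything falls off the work surface, if the arm or the gripper's body presses on something with over 40 N, if the wrist force passes 120 N, or if a joint passes its speed limit or range.

ROBOT

A 6-joint arm with a two-finger parallel gripper is mounted at the origin on the work surface. World frame = base frame: x ahead of the robot, y to its left, z up, the work surface at z = 0. Lengths are in m, angles in rad, forces in N, time in s.
With the tool pointing down it reaches from about 0.425 to 0.925 m from the base axis. Payload 12.5 kg.
Tool frame: the origin (TCP) lies between the finger pads; the fingertips stand 11 mm ahead of it and the grasp point (between the pads) lies 8 mm behind it; z points along the fingers, y is the line along which they close (so a half turn about z gives the same grasp; the last joint's range is limited). The gripper opens to 85 mm and grips with 20 to 120 N. Pads are 22 mm wide; open, the fingers measure 114 mm over their backs; the gripper's body (76 mm by 85 mm) begins 54 mm behind the grasp point. The pads swing forward as they close: fully open they stand 13 mm farther back than shut.
Start: joints at [-1.275, 0.491, 1.559, -0, 1.092, -0.106], TCP at [0.244, -0.575, 0.209] pointing down, gripper open.
Joint ranges: [-3.1, 3.1], [-0.84, 2.19], [0.05, 2.79], [-1.13, 4.28], [0.06, 2.93], [-2.69, 2.69]. Speed limits (rad/s): [2.22, 2.22, 2.79, 3.14, 3.14, 3.14].

INTERFACE

Orientations are given as a 3x3 rotation matrix whose columns are the frame's x, y, z axes.
In Python, from rig import ctrl, viewer gives the robot as it stands. The module is installed in compiled form; this text tells all that it offers.
- The arm moves only by the tool drive_tool, never from a script. Its argument "motion" is a list of rows, each a list of 5 numbers: the shift along the world's x, y, z in a scale on which 1.0 is 800 mm, then the turn about the world's z in fractions of the full range, 1 being 180 degrees, then the opening, from 0 (shut) to 1 (fully open). A call has 1 to 12 rows; each row is the pose to reach, as a shift and turn from the pose commanded when the call began; what a row does not reach only later rows make up. A row lasts 1/10 s, in which the tool goes at most 50 mm and 8.59 degrees, less where a joint would pass 70% of its speed; a pose out of reach is approached as far as the arm can. A shift or turn number past 1, either way, is cut back to 1. A call with a gripper value outside its range is refused whole. The fingers move at their own pace and stop on an object; "force" is the grip in N (left out, the last holds). Time passes only in rows, so rows that repeat a pose let the fingers close. It gives the time, the measured TCP pose, the force, the opening and the grip force at its end, in the units of the state.
- ctrl.read_state(): the state, without advancing time (a new reading comes with each control period).
- viewer.read_camera(name): name is "scene" or "top" or "wrist"; returns the picture (400x640x3 uint8, red, green, blue); there is no depth.
- viewer.calibration(name): a dict with "intrinsics" (3x3 intrinsics, pixels), "cam_to_world" (4x4, takes a point from camera to world coordinates); the wrist camera has in their place "hand_eye" (4x4, takes a point from camera to tool coordinates, whose origin is the TCP and whose axes are the flange's). Camera axes: x right, y down, z forward; pixel columns grow to the right and rows downward; lengths in m; the calibration is good to about 2 mm. A picture is of the moment at which its call begins: read the wrist's pose just before it. calibration takes no time and is no camera call.
- ctrl.finish_job(): hands the job in; it is judged then, once.
The state is a dict: "time_s": time; "joint_positions": joint angles; "qvel": joint speeds; "joint_torque": joint torques, N m; "tcp_pos": TCP position; "tcp_rot": TCP orientation; "force": force on the tool from outside, world axes, zero at the start; "torque": the same for the moment, N m; "grip_width": opening from 0.0 (shut) to 1.0 (fully open); "grasp_force": force on a finger pad.
Only numpy, scipy, OpenCV 4.12 (cv2) and the standard library are available. Lean on these libraries where they do the work, as an engineer would, in place of code of your own. Each camera call takes 0.05 s, during which the arm holds its last target. There are 200 camera calls.

## Working session

There is one attempt and no reset: what is moved stays moved. The work goes in short steps, Python scripts to look and compute and a tool call to move; the robot and the scene stay as the last step left them, time stands still between calls to the robot, and variables do not carry over. Pictures are saved under pics/ and viewed, at most 17 in all, crops included, and the job is handed in when it is done.

Besides the shell and the picture viewer there is one more tool, called after "Call:" by a JSON object that holds its "fn" and its "kwargs". drive_tool: Moves the arm, as the interface text tells. Its arguments: {"type":"object","properties":{"motion":{"type":"array","items":{"type":"array","items":{"type":"number"}}},"force":{"type":"number"}},"required":["motion"]}

```bash
mkdir -p pics; cat > h.py <<'E'
import numpy as np, cv2
from rig import ctrl, viewer
def cam(n):
    s=ctrl.read_state(); im=viewer.read_camera(n); c=viewer.calibration(n)
    K=np.array(c["intrinsics"])
    if n=="wrist":
        T=np.eye(4);T[:3,:3]=s["tcp_rot"];T[:3,3]=s["tcp_pos"];T=T@np.array(c["hand_eye"])
    else: T=np.array(c["cam_to_world"])
    return im,K,T
def save(n,im): cv2.imwrite("pics/"+n,im[:,:,::-1])
def ray(K,T,uv):
    d=T[:3,:3]@np.linalg.inv(K)@np.array([uv[0],uv[1],1.]); return T[:3,3],d/np.linalg.norm(d)
def plane(K,T,uv,z):
    o,d=ray(K,T,uv); return o+d*(z-o[2])/d[2]
def tri(rs):
    A=np.zeros((3,3));b=np.zeros(3)
    for o,d in rs:
        P=np.eye(3)-np.outer(d,d);A+=P;b+=P@o
    p=np.linalg.solve(A,b); return p,[np.linalg.norm((np.eye(3)-np.outer(d,d))@(p-o)) for o,d in rs]
def proj(K,T,p):
    q=T[:3,:3].T@(np.array(p)-T[:3,3]);q=K@q;return q[:2]/q[2]
E
python3 - <<'E'
from h import *
np.set_printoptions(precision=3,suppress=True)
for n in("top","scene"):
    im,K,T=cam(n);save(n+"0.png",im);np.savez(n+"0.npz",im=im,K=K,T=T);print(n,K,T)
print(ctrl.read_state()); print(viewer.calibration("wrist"))
E
```

```text
top [[420.359   0.    321.83 ]
 [  0.    420.359 204.514]
 [  0.      0.      1.   ]] [[-0.006 -0.993  0.114  0.415]
 [-1.     0.006  0.001 -0.074]
 [-0.001 -0.114 -0.993  1.313]
 [ 0.     0.     0.     1.   ]]
scene [[478.683   0.    316.309]
 [  0.    478.683 203.348]
 [  0.      0.      1.   ]] [[ 0.257  0.702 -0.664  1.322]
 [ 0.967 -0.185  0.178 -0.264]
 [ 0.002 -0.687 -0.726  0.88 ]
 [ 0.     0.     0.     1.   ]]
{'time_s': 0.1, 'joint_positions': array([-1.275,  0.491,  1.559,  0.   ,  1.092, -0.106]), 'qvel': array([-0.001, -0.   , -0.002,  0.001,  0.001, -0.   ]), 'joint_torque': array([  0.003, -61.944, -26.203,  -0.   ,   0.003,   0.   ]), 'tcp_pos': array([ 0.244, -0.575,  0.209]), 'tcp_rot': array([[ 0.92 ,  0.391, -0.   ],
       [ 0.391, -0.92 ,  0.001],
       [ 0.   , -0.001, -1.   ]]), 'force': array([0.182, 0.617, 0.743]), 'torque': array([ 0.003,  0.013, -0.002]), 'grasp_force': 0.0, 'grip_width': 1.0032210373638142}
{'intrinsics': array([[285.722,   0.   , 316.611],
       [  0.   , 285.722, 199.419],
       [  0.   ,   0.   ,   1.   ]]), 'hand_eye': array([[-0.   , -0.959, -0.284,  0.073],
       [ 1.   , -0.   ,  0.001, -0.002],
       [-0.001, -0.284,  0.959, -0.164],
       [ 0.   ,  0.   ,  0.   ,  1.   ]])}
```

View pics/top0.png

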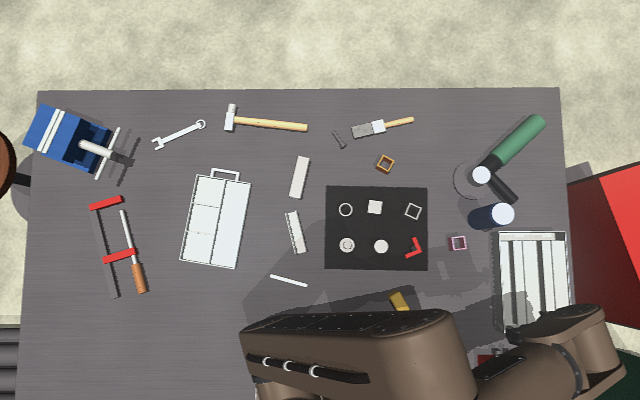

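View pics/scene0.png

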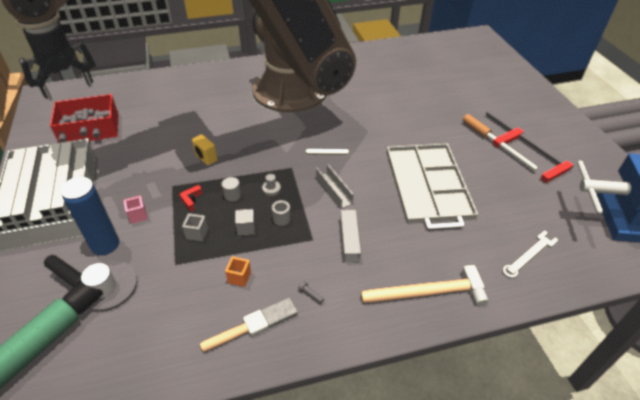

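The top view shows these candidates:
- **Long tube:** plain bar at (300,177), or the grooved channel at (295,232).
- **Sleeve:** ring at (346,210), or the plain disc at (381,246).
- **Square tube:** grey frame at (413,211), the plain square at (375,207), or the orange (385,163) and pink (458,243) frames.
- **Hinge pin:** (347,245).
- **Tray:** (215,222), with its handle at (225,173).

I'll check these choices in one close crop.

```bash
python3 - <<'E'
from h import *
a=np.load("top0.npz")["im"];b=np.load("scene0.npz")["im"]
A=cv2.resize(a[145:285,270:450],None,fx=4.4,fy=4.4)[:,:,:]
A=cv2.resize(a[145:285,275:435],(400,350),interpolation=cv2.INTER_CUBIC)
B=cv2.resize(b[140:280,165:375],(400,267),interpolation=cv2.INTER_CUBIC)
o=np.zeros((350,800,3),np.uint8);o[:,:400]=A;o[:267,400:]=B;save("crop1.png",o)
E
```

```text
(no output)
```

View pics/crop1.png

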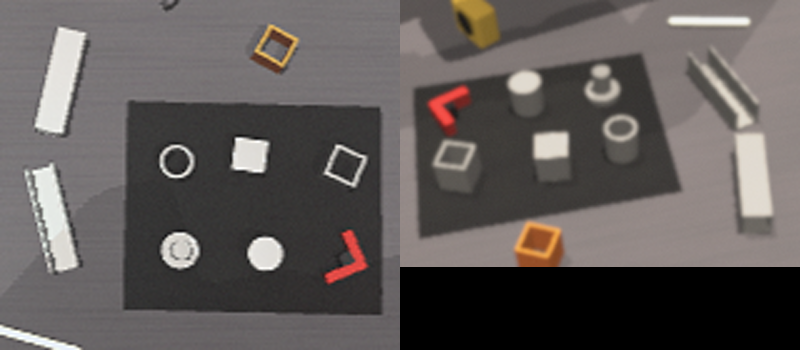

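The crop confirms the choice: plain bar upper left is the long tube, the ring is the sleeve, the grey frame is the square tube, and the stepped ring-in-disc is the hinge pin. Next I'll measure from both views.

```bash
python3 - <<'E'
from h import *
np.set_printoptions(precision=4,suppress=True)
def blobs(f,th,roi):
    d=np.load(f);im=d["im"];g=im.min(2);m=np.zeros_like(g)
    x0,y0,x1,y1=roi;m[y0:y1,x0:x1]=(g[y0:y1,x0:x1]>th)*255
    cs,_=cv2.findContours(m,cv2.RETR_EXTERNAL,cv2.CHAIN_APPROX_NONE)
    for c in cs:
        a=cv2.contourArea(c)
        if a<25: continue
        r=cv2.minAreaRect(c);M=cv2.moments(c);ce=np.array([M['m10'],M['m01']])/M['m00']
        print(f,ce,a,"rect",np.array(r[0]),np.array(r[1]),round(r[2],1),plane(d["K"],d["T"],ce,.045)[:2])
blobs("top0.npz",150,(170,160,430,275))
print()
for th in(140,170):blobs("scene0.npz",th,(170,140,480,270))
E
```

```text
top0.npz [380.7634 246.0484] 127.5 rect [380.5 246. ] [12. 13.] 90.0 [ 0.4346 -0.2495]
top0.npz [346.4692 244.6164] 146.0 rect [346.5 244.5] [13. 13.] 90.0 [ 0.4396 -0.1466]
top0.npz [295.5551 232.2543] 405.0 rect [295. 232.] [42.6863 12.1268] 76.0 [0.4776 0.0063]
top0.npz [412.6098 210.7068] 149.5 rect [412.5567 210.7474] [13.1995 12.8949] 24.0 [ 0.5406 -0.3483]
top0.npz [345.0902 209.0902] 122.0 rect [345. 209.] [12. 12.] 90.0 [ 0.5468 -0.1438]
top0.npz [374.4184 206.5426] 141.0 rect [374.3692 206.5462] [12.7756 12.6515] 7.1 [ 0.554  -0.2329]
top0.npz [215.1678 219.0243] 5033.5 rect [215.3698 216.8085] [56.4143 97.3451] 10.8 [0.5191 0.2495]
top0.npz [298.2696 178.311 ] 403.0 rect [298.2983 177.8825] [11.8376 39.1893] 12.9 [ 0.6423 -0.0018]

scene0.npz [470.0758 266.4823] 66.0 rect [470. 266.] [ 6. 14.] 90.0 [0.8224 0.2108]
scene0.npz [193.0765 221.0842] 196.0 rect [192.973  221.1622] [18.7415 13.4807] 9.5 [ 0.5412 -0.3501]
scene0.npz [350.3893 231.0297] 696.5 rect [350.435  230.8989] [45.3573 17.1165] 83.8 [ 0.6629 -0.0065]
scene0.npz [243.5904 215.7305] 201.0 rect [243.5 215.5] [1
[... 918 characters left out ...]
43.4034 15.0279] 84.6 [ 0.6633 -0.007 ]
scene0.npz [243.9615 215.9249] 177.5 rect [244. 216.] [12. 16.] 90.0 [ 0.5553 -0.2336]
scene0.npz [229.9469 182.7375] 113.0 rect [230. 183.] [10. 14.] 90.0 [ 0.4356 -0.25  ]
scene0.npz [338.3186 192.5064] 90.5 rect [335.7635 189.6689] [37.548   6.0449] 54.5 [0.5376 0.0023]
scene0.npz [442.6289 179.6924] 538.0 rect [442.9713 179.5686] [19.4901 34.989 ] 86.2 [0.561  0.2698]
scene0.npz [424.3483 192.0905] 2621.5 rect [421.6404 193.1507] [104.4628  54.1647] 40.7 [0.59   0.2073]
scene0.npz [434.0594 157.512 ] 460.0 rect [434.4451 157.5061] [18.5525 31.6939] 83.7 [0.4773 0.2844]
scene0.npz [327.  150.5] 124.0 rect [327.  150.5] [ 3. 42.] 90.0 [0.378  0.0185]
```

```bash
python3 - <<'E'
from h import *
np.set_printoptions(precision=4,suppress=True)
t=np.load("top0.npz");s=np.load("scene0.npz")
for n,a,b in[("tube",(298.27,178.0),(350.3,231.1)),("sleeve",(345.1,209.1),(280.3,206.8)),("sq",(412.6,210.7),(193.1,221.1)),("sround",(380.76,246.05),(229.9,182.7)),("ssq",(374.4,206.5),(243.7,215.8))]:
    p,e=tri([ray(t["K"],t["T"],a),ray(s["K"],s["T"],b)]);print(n,p,np.array(e))
im=t["im"];m=np.zeros(im.shape[:2],np.uint8);m[160:275,170:260]=(im.min(2)[160:275,170:260]>150)*255
m=cv2.morphologyEx(m,cv2.MORPH_CLOSE,np.ones((5,5)));m=cv2.morphologyEx(m,cv2.MORPH_OPEN,np.ones((15,15)))
c=max(cv2.findContours(m,0,1)[0],key=cv2.contourArea)
r=cv2.minAreaRect(c);B=cv2.boxPoints(r)
print(B);W=np.array([plane(t["K"],t["T"],x,.018) for x in B]);print(W,W.mean(0),np.linalg.norm(W-np.roll(W,1,0),axis=1))
for i in range(4):
    d=W[i]-W[i-1];print(np.degrees(np.arctan2(d[1],d[0])))
for n,ce,k in(("tube",(298.27,178.0),.035),("sq",(412.6,210.7),.048)):
    im=t["im"];x,y=map(int,ce);m=np.zeros(im.shape[:2],np.uint8);q=(slice(y-25,y+26),slice(x-14,x+15));m[q]=(im.min(2)[q]>150)*255
    c=max(cv2.findContours(m,0,1)[0],key=cv2.contourArea);B=cv2.boxPoints(cv2.minAreaRect(c))
    W=np.array([plane(t["K"],t["T"],x,k) for x in B]);print(n,W.mean(0))
    for i in range(4):
        d=W[i]-W[i-1];print(np.degrees(np.arctan2(d[1],d[0])),np.linalg.norm(d))
E
```

```text
tube [ 0.647  -0.0006  0.0247] [0.0001 0.0001]
sleeve [ 0.5469 -0.1445  0.0433] [0.0005 0.0005]
sq [ 0.5406 -0.3493  0.0441] [0.0008 0.0008]
sround [ 0.4346 -0.2499  0.0442] [0.0003 0.0003]
ssq [ 0.5542 -0.2335  0.0442] [0.0006 0.0006]
[[178.6915 259.3698]
 [195.4005 171.6477]
 [250.6805 182.1772]
 [233.9716 269.8994]]
[[0.3984 0.3651 0.018 ]
 [0.6704 0.3217 0.018 ]
 [0.6359 0.1482 0.018 ]
 [0.3655 0.1955 0.018 ]] [0.5175 0.2576 0.018 ] [0.1727 0.2755 0.1769 0.2745]
79.0330123342022
-9.061591008356782
-101.24349609619516
170.06887958442212
tube [ 0.6496 -0.0024  0.035 ]
76.55621022952408 0.03639508793291536
-12.736543029132045 0.13012586907571475
-103.60191024380349 0.03680554593882506
167.08320843612475 0.13001988248434884
sq [ 0.5402 -0.3475  0.048 ]
65.37213931723007 0.039488630872651184
-25.28698529277088 0.03952373536694347
-114.71417295603035 0.03961462463590599
154.52917909064658 0.0394657145602014
```

Careful with the scale: shifts go in shares of 800 mm and turns go in shares of 180 degrees. That gives: 560 mm / 800 = 0.7, 520 mm / 800 = 0.65, -36 degrees / 180 = -0.2.

Call:
{"fn": "drive_tool", "kwargs": {"motion": [[0.05,0.075,0.0125,-0.0333,1],[0.0938,0.1313,0.025,-0.0667,1],[0.1375,0.1938,0.0375,-0.1,1],[0.175,0.25,0.05,-0.1333,1],[0.2188,0.3063,0.05,-0.1667,1],[0.2563,0.3625,0.05,-0.2,1],[0.2938,0.4188,0.05,-0.2,1],[0.3313,0.475,0.05,-0.2,1],[0.3688,0.5313,0.05,-0.2,1],[0.4063,0.5875,0.05,-0.2,1],[0.4438,0.65,0.05,-0.2,1],[0.4813,0.7,0.05,-0.2,1]], "force": 60}}

```text
time_s: 1.3
tcp_pos: [0.5838, -0.0814, 0.249]
tcp_rot: [[0.974, -0.225, -0.0], [-0.225, -0.974, -0.0], [-0.0, 0.0, -1.0]]
force: [1.0, -0.5, -0.3]
grip_width: 0.998
grasp_force: 0.0
```

Converted, 10 mm / 800 = 0.0125, 5 mm / 800 = 0.0063.

Call:
{"fn": "drive_tool", "kwargs": {"motion": [[0,0.0125,0,0,1],[0.0063,0.0125,0,0,1],[0.0063,0.0125,0,0,1],[0.0063,0.0125,0,0,1]]}}

```text
time_s: 1.7
tcp_pos: [0.5877, -0.0748, 0.2491]
tcp_rot: [[0.974, -0.226, -0.0], [-0.226, -0.974, -0.0], [-0.0, 0.0, -1.0]]
force: [-0.4, 0.4, 0.4]
grip_width: 0.999
grasp_force: 0.0
```

```bash
python3 - <<'E'
from h import *
np.set_printoptions(precision=4,suppress=True)
print(ctrl.read_state()["tcp_pos"])
im,K,T=cam("wrist");save("w1.png",im);np.savez("w1.npz",im=im,K=K,T=T)
im,K,T=cam("top");np.savez("top1.npz",im=im,K=K,T=T)
im,K,T=cam("scene");np.savez("scene1.npz",im=im,K=K,T=T)
E
```

```text
[ 0.5877 -0.0748  0.2491]
```

View pics/w1.png

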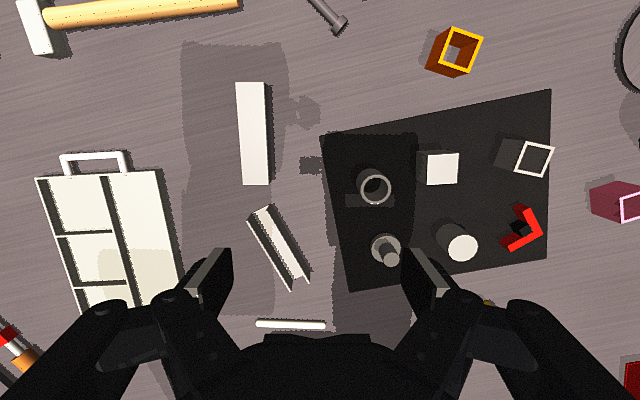

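The wrist view shows the long tube's top at (253,133), sleeve at (375,189), pin at (385,250), square tube at (533,159), and the tray with its handle at (95,160).

```bash
cat > m.py <<'E'
from h import *
np.set_printoptions(precision=4,suppress=True)
def blob(d,ce,w,h,th):
    im=d["im"];x,y=ce;m=np.zeros(im.shape[:2],np.uint8);q=(slice(max(y-h,0),y+h+1),slice(max(x-w,0),x+w+1));m[q]=(im.min(2)[q]>th)*255
    c=max(cv2.findContours(m,0,1)[0],key=cv2.contourArea);M=cv2.moments(c)
    return c,np.array([M['m10'],M['m01']])/M['m00']
def rect(d,c,z):
    B=cv2.boxPoints(cv2.minAreaRect(c));W=np.array([plane(d["K"],d["T"],x,z) for x in B]);E=W-np.roll(W,1,0)
    return W.mean(0),np.degrees(np.arctan2(E[:,1],E[:,0])),np.linalg.norm(E,axis=1)
E
python3 - <<'E'
from m import *
t=np.load("top0.npz");w=np.load("w1.npz");s=np.load("scene0.npz")
cw,a=blob(w,(253,133),25,65,190);ct,b=blob(t,(298,178),14,25,150)
p,e=tri([ray(w["K"],w["T"],a),ray(t["K"],t["T"],b)]);print("tube",a,b,p,e);print(rect(w,cw,.035));print(rect(t,ct,.035))
cs,b=blob(t,(412,211),9,9,150)
for th in(150,190):
    cw,a=blob(w,(533,159),24,24,th);p,e=tri([ray(w["K"],w["T"],a),ray(t["K"],t["T"],b)]);print("sq",a,p,e,rect(w,cw,.048))
cs,b=blob(t,(345,209),9,9,150)
print("sleeve w gray", [blob(w,(375,187),22,20,th)[1] for th in(100,120,140)],plane(w["K"],w["T"],(375,188.5),.048))
for u in((380,243),(385,250),(390,258)):print("pin?",u,plane(w["K"],w["T"],u,.048),plane(w["K"],w["T"],u,.015))
cs,b=blob(t,(346,245),9,9,150);print("pin top",b,plane(t["K"],t["T"],b,.015),plane(t["K"],t["T"],b,.048), tri([ray(t["K"],t["T"],b),ray(s["K"],s["T"],(270.2,177.1))]))
im=w["im"][100:310,330:450];I=cv2.resize(im,None,fx=3,fy=3,interpolation=cv2.INTER_CUBIC)
J=cv2.resize(w["im"][140:330,20:200],None,fx=2.4,fy=2.4,interpolation=cv2.INTER_CUBIC)[:456];o=np.zeros((630,800,3),np.uint8);o[:,:360]=I;o[:J.shape[0],365:365+J.shape[1]]=J;save("w1c.png",o[:600])
E
```

```text
tube [251.9632 132.0884] [298.5847 176.7597] [0.6549 0.0007 0.0105] [np.float64(0.0020795827190197534), np.float64(0.0020795827190197257)]
(array([ 0.6523, -0.0015,  0.035 ]), array([ -14.6238, -100.4064,  166.9618,   79.8451]), array([0.1308, 0.0344, 0.1304, 0.0381]))
(array([ 0.6496, -0.0024,  0.035 ]), array([  76.5562,  -12.7365, -103.6019,  167.0832]), array([0.0364, 0.1301, 0.0368, 0.13  ]))
sq [533.7684 158.7498] [ 0.5414 -0.3489  0.0458] [np.float64(0.001123251460035394), np.float64(0.0011232514600355193)] (array([ 0.5422, -0.3485,  0.048 ]), array([  56.3604,  -24.4069, -122.9457,  157.3719]), array([0.0422, 0.0451, 0.0407, 0.0458]))
sq [533.7557 158.6742] [ 0.5414 -0.3489  0.0457] [np.float64(0.0011574469427277302), np.float64(0.0011574469427276428)] (array([ 0.5423, -0.3485,  0.048 ]), array([  57.9803,  -22.3844, -121.4022,  159.3986]), array([0.0421, 0.0434, 0.0407, 0.0441]))
sleeve w gray [array([375.3326, 188.9385]), array([375.4876, 188.8906]), array([372.8333, 201.5278])] [ 0.5501 -0.1433  0.048 ]
pin? (380, 243) [ 0.4711 -0.1368  0.048 ] [ 0.4542 -0.1411  0.015 ]
pin? (385, 250) [ 0.4588 -0.1419  0.048 ] [ 0.4408 -0.1467  0.015 ]
pin? (390, 258) [ 0.4448 -0.1468  0.048 ] [ 0.4256 -0.1521  0.015 ]
pin top [346.4692 244.6164] [ 0.4401 -0.1483  0.015 ] [ 0.4395 -0.1465  0.048 ] (array([ 0.4394, -0.1476,  0.0433]), [np.float64(0.000896075115718607), np.float64(0.0008960751157185967)])
```

View pics/w1c.png

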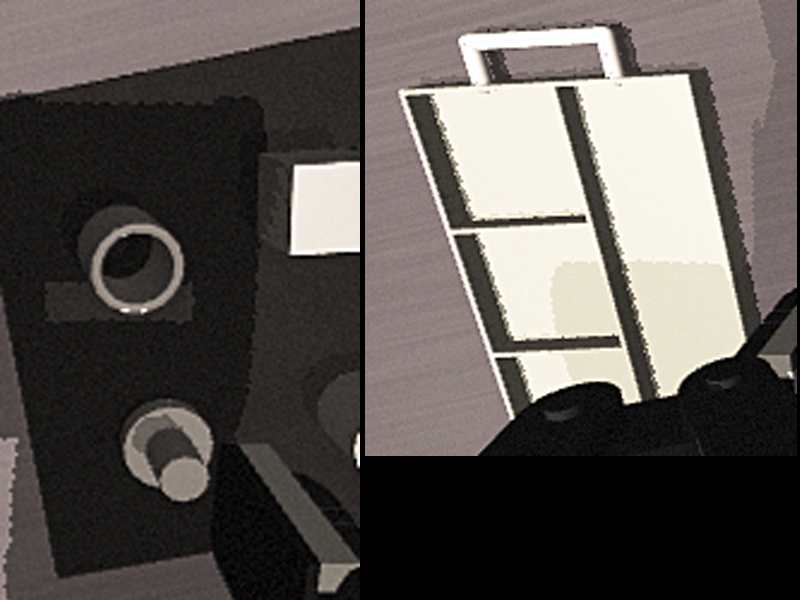

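```bash
python3 - <<'E'
from m import *
w=np.load("w1.npz");t=np.load("top0.npz")
f=lambda u,v:((u-365)/2.4+20,v/2.4+140)
for n,p in(("TL",(400,90)),("TR",(708,70)),("rim left at mid div1",(452,232)),("div2",(495,355))):
    q=f(*p);print(n,plane(w["K"],w["T"],q,.018))
a=plane(w["K"],w["T"],f(400,90),.018);b=plane(w["K"],w["T"],f(708,70),.018);print(np.linalg.norm(a-b),np.degrees(np.arctan2(*(b-a)[1::-1])))
# tray model guess: project corners to top for a check
for yaw in(-100.,-99.):
  th=np.radians(yaw);R=np.array([[np.cos(th),-np.sin(th)],[np.sin(th),np.cos(th)]]);c=np.array([.5175,.2576])
  for x,y in((-.086,.135),(.086,.135),(.086,-.135),(-.086,-.135)):
    P=np.r_[c+R@[x,y],.018];print(yaw,P,proj(t["K"],t["T"],P),proj(w["K"],w["T"],P))
E
```

```text
TL [0.6657 0.3169 0.018 ]
TR [0.636  0.1364 0.018 ]
rim left at mid div1 [0.576  0.3303 0.018 ]
div2 [0.4888 0.3447 0.018 ]
0.18291857460897154 -99.35970283668568
-100.0 [0.6654 0.3189 0.018 ] [196.2656 173.22  ] [ 33.4405 178.0271]
-100.0 [0.6355 0.1495 0.018 ] [250.2715 182.3034] [154.2868 171.5553]
-100.0 [0.3696 0.1963 0.018 ] [233.7285 268.5391] [188.9305 330.9576]
-100.0 [0.3995 0.3657 0.018 ] [178.4906 259.0027] [ 87.1622 335.606 ]
-99.0 [0.6643 0.3214 0.018 ] [195.434  173.5689] [ 32.1656 179.1696]
-99.0 [0.6374 0.1515 0.018 ] [249.6143 181.7162] [152.3843 170.6035]
-99.0 [0.3707 0.1938 0.018 ] [234.5784 268.1719] [190.161  330.1388]
-99.0 [0.3976 0.3637 0.018 ] [179.1497 259.6153] [ 88.8033 336.2681]
```

Call:
{"fn": "drive_tool", "kwargs": {"motion": [[0.0375,0.0438,-0.025,0,1],[0.0775,0.09,-0.075,0,1],[0.0788,0.0913,-0.125,0,1],[0.0788,0.0913,-0.175,0,1],[0.0788,0.0913,-0.175,0,1]]}}

```text
time_s: 2.35
tcp_pos: [0.6485, -0.0005, 0.1041]
tcp_rot: [[0.974, -0.225, -0.009], [-0.225, -0.974, 0.001], [-0.009, 0.001, -1.0]]
force: [-1.0, -0.4, 0.0]
grip_width: 1.0
grasp_force: 0.0
```

```bash
python3 - <<'E'
from h import *
np.set_printoptions(precision=4,suppress=True)
print(ctrl.read_state()["tcp_pos"])
im,K,T=cam("wrist");save("w2.png",im);np.savez("w2.npz",im=im,K=K,T=T)
E
```

```text
[ 0.6485 -0.0005  0.1041]
```

View pics/w2.png

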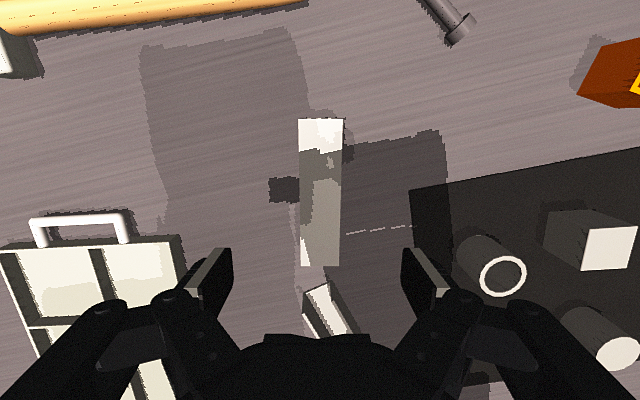

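The wrist view shows the tube top between the fingers, with corners near (299,118), (343,118), (339,266) and (301,266).

```bash
python3 - <<'E'
from m import *
a=np.load("w1.npz");b=np.load("w2.npz")
c,_=blob(a,(253,133),25,65,190);A=cv2.approxPolyDP(c,5,True)[:,0];print(A.tolist())
B=np.array([(299,118),(344,118),(339,266),(301,266)])
W=np.array([plane(b["K"],b["T"],x,.035) for x in B]);print(W,W.mean(0))
for i in B:
    p=plane(b["K"],b["T"],i,.035);q=proj(a["K"],a["T"],p);j=A[np.argmin(np.linalg.norm(A-q,axis=1))];print(i,j,tri([ray(b["K"],b["T"],i),ray(a["K"],a["T"],j)]))
E
```

```text
[[236, 82], [243, 184], [267, 184], [263, 85]]
[[ 0.7192 -0.0008  0.035 ]
 [ 0.7113 -0.0352  0.035 ]
 [ 0.5843 -0.0049  0.035 ]
 [ 0.5922  0.0291  0.035 ]] [ 0.6518 -0.0029  0.035 ]
[299 118] [236  82] (array([ 0.7192, -0.0005,  0.0308]), [np.float64(1.9210108744133036e-05), np.float64(1.921010874401427e-05)])
[344 118] [263  85] (array([ 0.7096, -0.034 ,  0.0341]), [np.float64(0.0021243022410236665), np.float64(0.002124302241023619)])
[339 266] [267 184] (array([ 0.5868, -0.0047,  0.0397]), [np.float64(0.0003737374913996584), np.float64(0.0003737374913996711)])
[301 266] [243 184] (array([0.5933, 0.0284, 0.0367]), [np.float64(0.00042783332368097186), np.float64(0.0004278333236809126)])
```

Converted, -60 mm / 800 = -0.075, -30 mm / 800 = -0.0375.

Call:
{"fn": "drive_tool", "kwargs": {"motion": [[0.0013,-0.0025,-0.0375,0,1],[0.0013,-0.0025,-0.075,0,1],[0.0013,-0.0025,-0.075,0,1],[0.0013,-0.0025,-0.075,0,1]]}}

```text
time_s: 2.8
tcp_pos: [0.6531, -0.0031, 0.0516]
tcp_rot: [[0.974, -0.225, 0.002], [-0.225, -0.974, -0.0], [0.002, -0.0, -1.0]]
force: [0.3, -0.7, 0.3]
grip_width: 0.999
grasp_force: 0.0
```

Call:
{"fn": "drive_tool", "kwargs": {"motion": [[-0.0013,0,-0.0325,0,1],[-0.0013,0,-0.0325,0,1],[-0.0013,0,-0.0325,0,0.3],[-0.0013,0,-0.0325,0,0],[-0.0013,0,-0.0325,0,0],[-0.0013,0,-0.0325,0,0],[-0.0013,0,-0.0325,0,0],[-0.0013,0,-0.0325,0,0],[-0.0013,0,-0.0325,0,0]], "force": 80}}

```text
time_s: 3.7
tcp_pos: [0.6511, -0.0024, 0.0231]
tcp_rot: [[0.974, -0.225, -0.0], [-0.225, -0.974, -0.0], [-0.0, 0.0, -1.0]]
force: [-1.0, -0.2, -0.7]
grip_width: -0.002
grasp_force: 0.0
```

Gripper shut on nothing, so I need to look.

```bash
python3 - <<'E'
from h import *
im,K,T=cam("wrist");np.savez("w3.npz",im=im,K=K,T=T);s,K,T=cam("scene");np.savez("s3.npz",im=s,K=K,T=T)
o=np.zeros((400,800,3),np.uint8);o[:,:400]=cv2.resize(im[60:400,150:490],(400,400));o[:,400:]=cv2.resize(s[120:320,250:450],(400,400));save("w3.png",o)
print(ctrl.read_state()["grip_width"])
E
```

```text
-0.002917797677064267
```

View pics/w3.png

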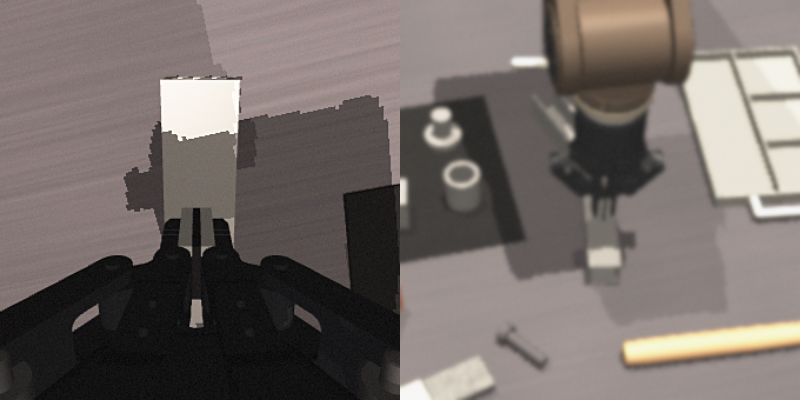

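```bash
python3 - <<'E'
from m import *
w=np.load("w3.npz");s=np.load("s3.npz")
for p in((.719,-.001,.035),(.711,-.035,.035)):print("exp corner",proj(w["K"],w["T"],p))
for z in(.012,.023,.035,.045,.055):
    print(z,"tip in wrist",proj(w["K"],w["T"],(.651,-.0024,z)),"front",proj(w["K"],w["T"],(.651+.011*.974,-.0024-.0025,z)),"scene",proj(s["K"],s["T"],(.651,-.0024,z)))
W=w["im"][190:360,260:380];S=s["im"][180:290,310:390]
o=np.zeros((595,800,3),np.uint8);a=cv2.resize(W,None,fx=3.5,fy=3.5);b=cv2.resize(S,None,fx=4.6,fy=4.6,interpolation=cv2.INTER_CUBIC);o[:a.shape[0],:a.shape[1]]=a;o[:b.shape[0],425:425+b.shape[1]]=b;save("w3c.png",o)
E
```

```text
exp corner [288.3861 127.022 ]
exp corner [355.7957 127.3324]
0.012 tip in wrist [319.6278 228.5518] front [319.7234 212.7967] scene [349.7669 236.0142]
0.023 tip in wrist [319.8274 235.2661] front [319.9324 218.6809] scene [350.0167 233.0021]
0.035 tip in wrist [320.074  243.5605] front [320.1911 225.9659] scene [350.2933 229.6665]
0.045 tip in wrist [320.3071 251.4009] front [320.4362 232.8688] scene [350.5271 226.8464]
0.055 tip in wrist [320.5706 260.2612] front [320.7139 240.6888] scene [350.7641 223.9888]
```

View pics/w3c.png

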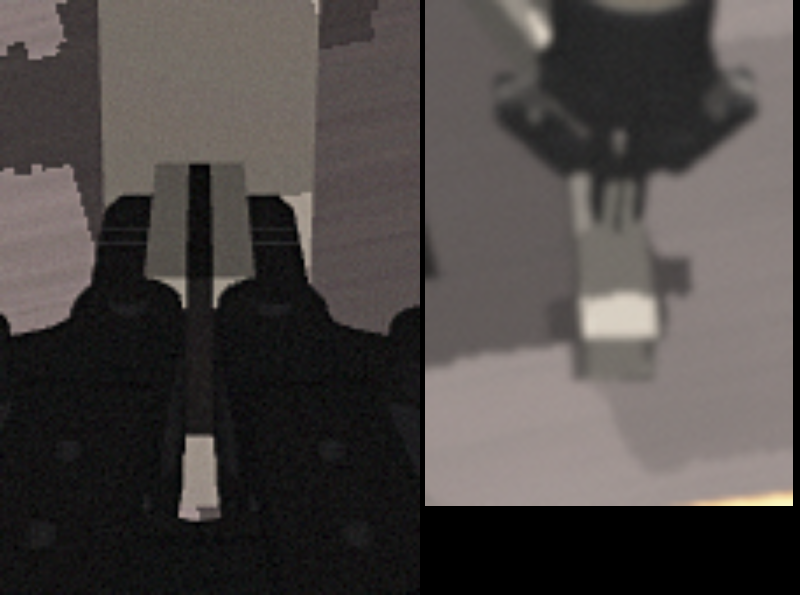

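```bash
python3 - <<'E'
from m import *
w=np.load("w3.npz");s=np.load("s3.npz")
for v in(228.6,229.6,230.6):print(tri([ray(w["K"],w["T"],(317,236.6)),ray(s["K"],s["T"],(351.7,v))]))
E
```

```text
(array([ 0.6633, -0.0036,  0.0529]), [np.float64(0.0003223526659742178), np.float64(0.0003223526659741652)])
(array([ 0.6605, -0.0027,  0.0462]), [np.float64(9.9584902889561e-06), np.float64(9.95849028889818e-06)])
(array([ 0.6578, -0.0018,  0.0394]), [np.float64(0.00034647150197630037), np.float64(0.00034647150197630584)])
```

Converted, -8 mm / 800 = -0.01.

Call:
{"fn": "drive_tool", "kwargs": {"motion": [[0,0,0,0,0.5],[0,0,0,0,1],[0,0,0,0,1],[0,0,0,0,1],[0,0,0,0,1],[0,0,0,0,1],[0,0,-0.01,0,1],[0,0,-0.01,0,1]]}}

```text
time_s: 4.6
tcp_pos: [0.6506, -0.0024, 0.014]
tcp_rot: [[0.974, -0.225, -0.002], [-0.225, -0.974, 0.0], [-0.002, 0.0, -1.0]]
force: [0.3, 0.4, 0.3]
grip_width: 1.001
grasp_force: 0.0
```

Depth from the known pad gap (172 px for 85 mm in w2) agrees with the triangulation. The fingertips stand about 36 mm behind the reported TCP when open and about 23 mm when shut, not 11 mm ahead of it. I'll work with those values and lower step by step while watching the force.

Converted, -12 mm / 800 = -0.015, -6 mm / 800 = -0.0075.

Call:
{"fn": "drive_tool", "kwargs": {"motion": [[0,0,-0.0075,0,1],[0,0,-0.015,0,1],[0,0,-0.015,0,1]]}}

```text
time_s: 4.9
tcp_pos: [0.6506, -0.0024, 0.002]
tcp_rot: [[0.974, -0.225, -0.002], [-0.225, -0.974, 0.0], [-0.002, 0.0, -1.0]]
force: [-0.9, -0.7, 0.3]
grip_width: 0.999
grasp_force: 0.0
```

```bash
python3 - <<'E'
from m import *
w,K,T=cam("wrist");s,K2,T2=cam("scene");print(ctrl.read_state()["force"])
o=np.zeros((400,800,3),np.uint8);o[:,:400]=cv2.resize(w[100:340,200:440],(400,400));o[:,400:]=cv2.resize(s[170:290,290:410],(400,400),interpolation=cv2.INTER_CUBIC);save("w4.png",o)
E
```

```text
[ 0.1297  0.1061 -1.1631]
```

View pics/w4.png

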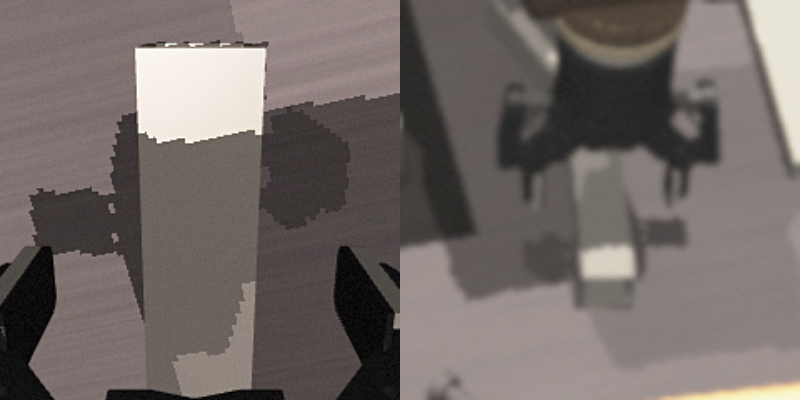

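The fingers straddle the tube and their tips are still well above the table (tips at (530,200) and (672,198) in the crop). I'll lower further and grip.

Converted, -14 mm / 800 = -0.0175, -7 mm / 800 = -0.0088.

Call:
{"fn": "drive_tool", "kwargs": {"motion": [[0,0,-0.0088,0,1],[0,0,-0.0175,0,1],[0,0,-0.0175,0,1],[0,0,-0.0175,0,0],[0,0,-0.0175,0,0],[0,0,-0.0175,0,0],[0,0,-0.0175,0,0],[0,0,-0.0175,0,0],[0,0,-0.0175,0,0]], "force": 80}}

```text
time_s: 5.9
tcp_pos: [0.6515, -0.0024, -0.0103]
tcp_rot: [[0.974, -0.225, 0.001], [-0.225, -0.974, -0.0], [0.001, -0.0, -1.0]]
force: [-0.4, 0.4, 5.6]
grip_width: 0.394
grasp_force: 81.8
```

Converted, 216 mm / 800 = 0.27, -141 mm / 800 = -0.1763, 3 degrees / 180 = 0.0167.

Call:
{"fn": "drive_tool", "kwargs": {"motion": [[0,0,0.025,0,0],[0,0,0.0625,0,0],[0,0.0063,0.1,0,0],[-0.025,0.0438,0.1,0.0167,0],[-0.0563,0.0875,0.1,0.0167,0],[-0.0875,0.1313,0.1,0.0167,0],[-0.1188,0.1813,0.1,0.0167,0],[-0.15,0.225,0.1,0.0167,0],[-0.1763,0.27,0.1,0.0167,0],[-0.1763,0.27,0.1,0.0167,0],[-0.1763,0.27,0.1,0.0167,0]]}}

```text
time_s: 7.0
tcp_pos: [0.5096, 0.2143, 0.0689]
tcp_rot: [[0.985, -0.171, -0.0], [-0.171, -0.985, -0.0], [-0.0, 0.0, -1.0]]
force: [0.8, -0.1, -3.4]
grip_width: 0.394
grasp_force: 80.8
```

```bash
python3 - <<'E'
from m import *
w,K,T=cam("wrist");s,K2,T2=cam("scene");print(ctrl.read_state()["tcp_pos"])
np.savez("w5.npz",im=w,K=K,T=T)
o=np.zeros((400,800,3),np.uint8);o[:,:400]=cv2.resize(w[0:400,120:520],(400,400));o[:,400:]=cv2.resize(s[100:280,330:510],(400,400),interpolation=cv2.INTER_CUBIC);save("w5.png",o)
E
```

```text
[0.5104 0.2131 0.0689]
```

View pics/w5.png

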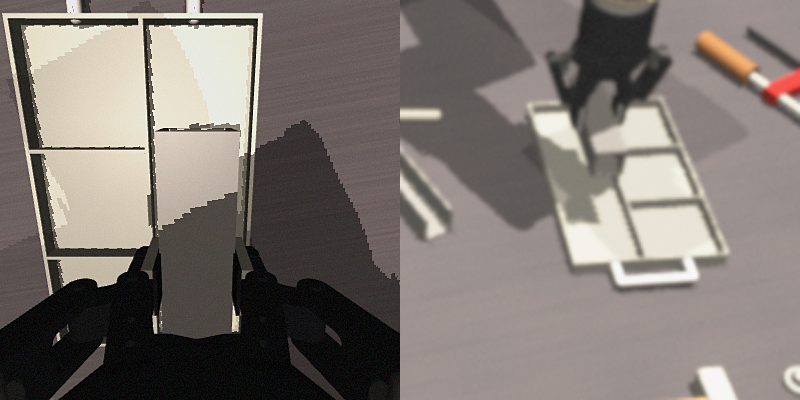

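The tube hangs over the long bay. The tray rim corners are sharp at (123,13) and (383,12), so I'll use them to check the tray pose.

```bash
python3 - <<'E'
from m import *
w=np.load("w5.npz")
P=[plane(w["K"],w["T"],u,.018) for u in((123,13),(383,12),(152,150),(168,256))]
for p in P:print(p)
d=P[1]-P[0];print(np.linalg.norm(d),np.degrees(np.arctan2(d[1],d[0])))
x=d/np.linalg.norm(d);y=np.array([-x[1],x[0],0]);print("centre",(P[0]+P[1])/2-.135*y)
E
```

```text
[0.666  0.3184 0.018 ]
[0.6373 0.1497 0.018 ]
[0.5771 0.3293 0.018 ]
[0.4909 0.3453 0.018 ]
0.17116931161150395 -99.64285204520762
centre [0.5186 0.2567 0.018 ]
```

Converted, -75 mm / 800 = -0.0938, -73 mm / 800 = -0.0913.

Call:
{"fn": "drive_tool", "kwargs": {"motion": [[0,0,-0.0313,0,0],[0,0,-0.0625,0,0],[0,0,-0.085,0,0],[0,0,-0.0913,0,0],[0,0,-0.0938,0,0],[0,0,-0.0938,0,0]]}}

```text
time_s: 7.7
tcp_pos: [0.5107, 0.2132, -0.0055]
tcp_rot: [[0.985, -0.174, 0.001], [-0.174, -0.985, 0.0], [0.001, -0.0, -1.0]]
force: [-0.4, -0.1, -2.8]
grip_width: 0.394
grasp_force: 80.7
```

Converted, 110 mm / 800 = 0.1375, 80 mm / 800 = 0.1.

Call:
{"fn": "drive_tool", "kwargs": {"motion": [[0,0,-0.0019,0,0],[0,0,-0.0019,0,0],[0,0,-0.0019,0,0.5],[0,0,-0.0019,0,0.5],[0,0,0.0063,0,0.5],[0,0,0.0438,0,0.5],[0,0,0.1,0,0.8],[0,0,0.1375,0,1],[0,0,0.1375,0,1]]}}

```text
time_s: 8.6
tcp_pos: [0.5118, 0.2142, 0.1086]
tcp_rot: [[0.985, -0.173, 0.007], [-0.173, -0.985, 0.002], [0.007, -0.003, -1.0]]
force: [-0.1, -0.1, 0.1]
grip_width: 0.978
grasp_force: 0.0
```

Converted, -357 mm / 800 = -0.4463, -335 mm / 800 = -0.4188, -40 degrees / 180 = -0.2222.

Call:
{"fn": "drive_tool", "kwargs": {"motion": [[0.0038,-0.0375,0,-0.0222,1],[0.0075,-0.075,0,-0.0444,1],[0.0113,-0.1188,0,-0.0667,1],[0.015,-0.1625,0,-0.0889,1],[0.0188,-0.2063,0,-0.1111,1],[0.0225,-0.25,0,-0.1333,1],[0.0275,-0.2938,0,-0.1556,1],[0.0325,-0.3375,0,-0.1778,1],[0.0375,-0.3813,0,-0.2,1],[0.0425,-0.4188,0,-0.2222,1],[0.0463,-0.4463,0,-0.2222,1],[0.0463,-0.4463,0,-0.2222,1]]}}

```text
time_s: 9.8
tcp_pos: [0.5472, -0.1458, 0.1037]
tcp_rot: [[0.641, -0.767, -0.0], [-0.767, -0.641, -0.0], [0.0, 0.0, -1.0]]
force: [-0.4, 0.4, 0.9]
grip_width: 1.001
grasp_force: 0.0
```

```bash
python3 - <<'E'
from m import *
w,K,T=cam("wrist");t,K2,T2=cam("top");st=ctrl.read_state();print(st["tcp_pos"],st["joint_positions"],st["grip_width"])
np.savez("w6.npz",im=w,K=K,T=T)
print([proj(K,T,p) for p in((.5475,-.144,.048),(.4405,-.1475,.048))])
o=np.zeros((400,800,3),np.uint8);o[:,:500]=cv2.resize(w,(500,312))[:,:].copy() if 0 else np.pad(cv2.resize(w,(500,312)),((0,88),(0,0),(0,0)));o[:,500:]=cv2.resize(t[150:290,165:270],(300,400),interpolation=cv2.INTER_CUBIC);save("w6.png",o)
E
```

```text
[ 0.5467 -0.1434  0.1037] [-0.3734  0.5367  1.8151  0.      0.7908  2.0704] 0.9982764581752916
[array([316.6685, 207.5326]), array([413.0607, 279.1529])]
```

View pics/w6.png

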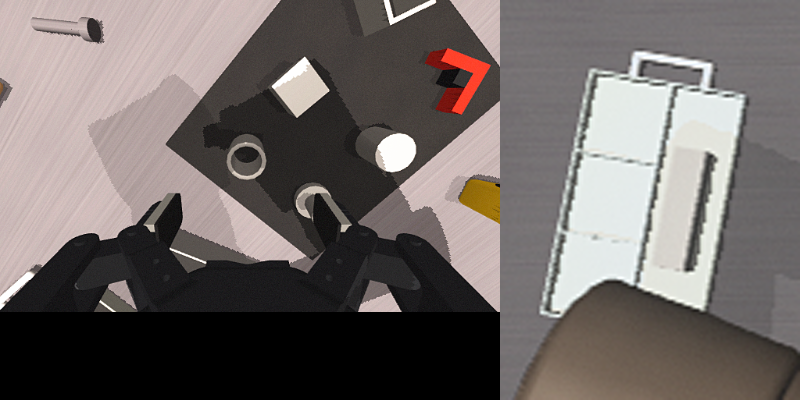

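The tube lies in the long bay, and the sleeve ring appears at about (317,199) in the wrist view, a few pixels off prediction. I'll refine its position.

```bash
python3 - <<'E'
from m import *
w=np.load("w6.npz");a=np.load("w1.npz");t=np.load("top0.npz");s=np.load("scene0.npz")
g=w["im"].min(2)[165:235,280:355];g=cv2.resize(g,None,fx=6,fy=6,interpolation=cv2.INTER_CUBIC)
for th in(100,120,140):
    c,q=blob(w,(317,199),32,30,th);print(th,q,cv2.minEnclosingCircle(c),cv2.contourArea(c))
    e=cv2.fitEllipse(c);print(e, plane(w["K"],w["T"],e[0],.048))
    c1,q1=blob(a,(375,189),18,16,100);e1=cv2.fitEllipse(c1);print(e1)
    R=[ray(w["K"],w["T"],e[0]),ray(t["K"],t["T"],(345.1,209.1)),ray(s["K"],s["T"],(280.3,206.8))];print(tri(R))
save("w6c.png",cv2.cvtColor(g,cv2.COLOR_GRAY2RGB))
E
```

```text
100 [314.987  205.8819] ((314.9419250488281, 205.55755615234375), 25.10653305053711) 1825.5
((314.99102783203125, 205.87966918945312), (47.160667419433594, 49.34828186035156), 91.67243957519531) [ 0.5494 -0.1442  0.048 ]
((375.3365173339844, 188.93878173828125), (28.129459381103516, 30.12664794921875), 57.52553939819336)
(array([ 0.5477, -0.1441,  0.044 ]), [np.float64(0.0013089573212300527), np.float64(0.0007722174350597465), np.float64(0.001056839452786428)])
120 [314.9552 205.9073] ((314.9605407714844, 205.84210205078125), 25.0537166595459) 1802.0
((314.9454650878906, 205.89173889160156), (46.839962005615234, 49.0535888671875), 91.03450012207031) [ 0.5495 -0.1442  0.048 ]
((375.3365173339844, 188.93878173828125), (28.129459381103516, 30.12664794921875), 57.52553939819336)
(array([ 0.5477, -0.1441,  0.044 ]), [np.float64(0.0013316986414635273), np.float64(0.0007835182763657907), np.float64(0.0010672945476759975)])
140 [317.0904 223.6436] ((316.0, 214.5), 21.05360221862793) 166.0
((315.6258239746094, 211.52810668945312), (33.05290603637695, 40.45429611206055), 88.15272521972656) [ 0.546  -0.1408  0.048 ]
((375.3365173339844, 188.93878173828125), (28.129459381103516, 30.12664794921875), 57.52553939819336)
(array([ 0.5466, -0.1431,  0.045 ]), [np.float64(0.003124785387731242), np.float64(0.0008109907456348565), np.float64(0.002397996380010592)])
```

View pics/w6c.png

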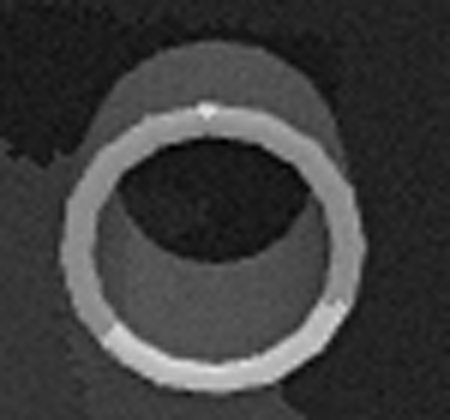

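Converted, -112 mm / 800 = -0.14, -105 mm / 800 = -0.1313.

Call:
{"fn": "drive_tool", "kwargs": {"motion": [[0.0025,-0.0013,-0.05,0,1],[0.0025,-0.0013,-0.1,0,1],[0.0025,-0.0013,-0.1313,0,1],[0.0025,-0.0013,-0.14,0,1],[0.0025,-0.0013,-0.14,0,1],[0.0025,-0.0013,-0.14,0,0],[0.0025,-0.0013,-0.14,0,0],[0.0025,-0.0013,-0.14,0,0],[0.0025,-0.0013,-0.14,0,0],[0.0025,-0.0013,-0.14,0,0],[0.0025,-0.0013,-0.14,0,0]], "force": 60}}

```text
time_s: 11.0
tcp_pos: [0.5497, -0.1446, -0.0064]
tcp_rot: [[0.643, -0.766, 0.002], [-0.766, -0.643, -0.001], [0.002, -0.001, -1.0]]
force: [-1.5, 1.8, 10.2]
grip_width: 0.481
grasp_force: 59.3
```

Converted, 325 mm / 800 = 0.4063, 290 mm / 800 = 0.3625, 40 degrees / 180 = 0.2222.

Call:
{"fn": "drive_tool", "kwargs": {"motion": [[0,0,0.025,0,0],[0,0,0.075,0,0],[0.0063,0.0125,0.1125,0,0],[0.0125,0.0563,0.1125,0.0278,0],[0.0188,0.1,0.1125,0.0556,0],[0.025,0.1438,0.1125,0.0833,0],[0.0313,0.1875,0.1125,0.1111,0],[0.0375,0.2313,0.1125,0.1389,0],[0.0438,0.275,0.1125,0.1667,0],[0.05,0.3188,0.1125,0.1944,0],[0.0563,0.3625,0.1125,0.2222,0],[0.0625,0.4063,0.1125,0.2222,0]]}}

```text
time_s: 12.2
tcp_pos: [0.5991, 0.182, 0.0827]
tcp_rot: [[0.985, -0.17, 0.0], [-0.17, -0.985, -0.0], [0.0, -0.0, -1.0]]
force: [1.0, -0.9, -1.9]
grip_width: 0.482
grasp_force: 61.1
```

Converted, 101 mm / 800 = 0.1263, 70 mm / 800 = 0.0875.

Call:
{"fn": "drive_tool", "kwargs": {"motion": [[0.0063,0.0438,0,0,0],[0.01,0.0875,0,0,0],[0.0163,0.1263,0,0,0],[0.0163,0.1263,0,0,0],[0.0163,0.1263,0,0,0]]}}

```text
time_s: 12.7
tcp_pos: [0.6117, 0.2819, 0.0822]
tcp_rot: [[0.985, -0.172, -0.0], [-0.172, -0.985, -0.0], [-0.0, 0.0, -1.0]]
force: [0.1, 0.1, -1.4]
grip_width: 0.481
grasp_force: 61.1
```

Converted, -88 mm / 800 = -0.11, -84 mm / 800 = -0.105.

Call:
{"fn": "drive_tool", "kwargs": {"motion": [[0,0,-0.05,0,0],[0,0,-0.0938,0,0],[0,0,-0.105,0,0],[0,0,-0.11,0,0],[0,0,-0.11,0,0],[0,0,-0.11,0,0.6],[0,0,-0.11,0,0.65],[0,0,-0.11,0,0.65],[0,0,-0.0938,0,0.65],[0,0,-0.05,0,0.7],[0,0,0,0,1],[0,0,0.0375,0,1]]}}

```text
time_s: 13.9
tcp_pos: [0.6125, 0.2818, 0.1157]
tcp_rot: [[0.985, -0.173, 0.002], [-0.173, -0.985, 0.001], [0.002, -0.001, -1.0]]
force: [0.2, 0.2, 0.2]
grip_width: 0.988
grasp_force: 0.0
```

Converted, -470 mm / 800 = -0.5875, -430 mm / 800 = -0.5375, -15 degrees / 180 = -0.0833.

Call:
{"fn": "drive_tool", "kwargs": {"motion": [[-0.005,-0.0438,0,-0.0111,1],[-0.01,-0.0875,0,-0.0222,1],[-0.015,-0.1375,0,-0.0333,1],[-0.02,-0.1875,0,-0.0444,1],[-0.025,-0.2375,0,-0.0556,1],[-0.03,-0.2875,0,-0.0667,1],[-0.035,-0.3375,0,-0.0778,1],[-0.04,-0.3875,0,-0.0833,1],[-0.045,-0.4375,0,-0.0833,1],[-0.05,-0.4875,0,-0.0833,1],[-0.055,-0.5375,0,-0.0833,1],[-0.06,-0.5875,0,-0.0833,1]]}}

```text
time_s: 15.1
tcp_pos: [0.5639, -0.1901, 0.1134]
tcp_rot: [[0.906, -0.422, 0.001], [-0.422, -0.906, -0.001], [0.001, 0.0, -1.0]]
force: [0.3, 0.2, 0.6]
grip_width: 1.001
grasp_force: 0.0
```

Converted, -160 mm / 800 = -0.2, -120 mm / 800 = -0.15.

Call:
{"fn": "drive_tool", "kwargs": {"motion": [[-0.0075,-0.05,0,0,1],[-0.015,-0.1,0,0,1],[-0.0225,-0.15,0,0,1],[-0.03,-0.2,0,0,1],[-0.03,-0.2,0,0,1],[-0.03,-0.2,0,0,1]]}}

```text
time_s: 15.7
tcp_pos: [0.5398, -0.3491, 0.1129]
tcp_rot: [[0.906, -0.424, 0.0], [-0.424, -0.906, -0.0], [0.001, 0.0, -1.0]]
force: [-0.8, 1.1, -0.3]
grip_width: 0.998
grasp_force: 0.0
```

```bash
python3 - <<'E'
from m import *
w,K,T=cam("wrist");st=ctrl.read_state();print(st["tcp_pos"],st["joint_positions"])
np.savez("w7.npz",im=w,K=K,T=T)
q0=proj(K,T,(.5413,-.3487,.048));print(q0)
t=np.load("top0.npz");d=dict(im=w,K=K,T=T)
c,q=blob(d,tuple(q0.astype(int)),45,38,150);print(q,cv2.contourArea(c),rect(d,c,.048))
print(tri([ray(K,T,q),ray(t["K"],t["T"],(412.6,210.7))]))
x,y=q0.astype(int);save("w7.png",w[max(0,y-120):y+150,max(0,x-180):x+180])
E
```

```text
[ 0.54   -0.3481  0.1128] [-0.6754  0.6176  1.6097  0.0001  0.914   1.3317]
[317.6682 202.3008]
[314.3584 213.7976] 305.5 (array([ 0.5379, -0.3456,  0.048 ]), array([ -26.4081, -115.0883,  156.1936,   64.9044]), array([0.0284, 0.0382, 0.0284, 0.0394]))
(array([ 0.5386, -0.3442,  0.0645]), [np.float64(0.0002165046442095512), np.float64(0.00021650464420935802)])
```

View pics/w7.png

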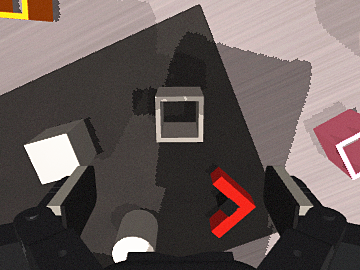

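The grey square frame is centred at (180,119) in the crop, as predicted, and squared to the fingers. Nothing stands in their way.

Converted, -120 mm / 800 = -0.15, -110 mm / 800 = -0.1375.

Call:
{"fn": "drive_tool", "kwargs": {"motion": [[0.0013,0,-0.05,0,1],[0.0013,0,-0.1,0,1],[0.0013,0,-0.1375,0,1],[0.0013,0,-0.15,0,1],[0.0013,0,-0.15,0,1],[0.0013,0,-0.15,0,0],[0.0013,0,-0.15,0,0],[0.0013,0,-0.15,0,0],[0.0013,0,-0.15,0,0],[0.0013,0,-0.15,0,0],[0.0013,0,-0.15,0,0]]}}

```text
time_s: 16.85
tcp_pos: [0.5417, -0.3488, -0.0063]
tcp_rot: [[0.906, -0.422, 0.002], [-0.422, -0.906, -0.001], [0.002, 0.0, -1.0]]
force: [-0.4, 1.4, 7.1]
grip_width: 0.462
grasp_force: 61.0
```

Converted, 370 mm / 800 = 0.4625, 330 mm / 800 = 0.4125, 15 degrees / 180 = 0.0833.

Call:
{"fn": "drive_tool", "kwargs": {"motion": [[0,0,0.025,0,0],[0,0,0.075,0,0],[0,0.0125,0.1125,0,0],[0,0.0625,0.1125,0.0111,0],[0,0.1125,0.1125,0.0222,0],[0,0.1625,0.1125,0.0333,0],[0,0.2125,0.1125,0.0444,0],[0,0.2625,0.1125,0.0556,0],[0,0.3125,0.1125,0.0667,0],[0,0.3625,0.1125,0.0778,0],[0,0.4125,0.1125,0.0833,0],[0,0.4625,0.1125,0.0833,0]]}}

```text
time_s: 18.05
tcp_pos: [0.541, 0.0231, 0.0827]
tcp_rot: [[0.985, -0.173, 0.001], [-0.173, -0.985, -0.0], [0.001, 0.0, -1.0]]
force: [1.5, -0.7, -1.8]
grip_width: 0.462
grasp_force: 60.9
```

Converted, 275 mm / 800 = 0.3438, 240 mm / 800 = 0.3.

Call:
{"fn": "drive_tool", "kwargs": {"motion": [[-0.0038,0.05,0,0,0],[-0.0075,0.1,0,0,0],[-0.0113,0.15,0,0,0],[-0.015,0.2,0,0,0],[-0.0188,0.25,0,0,0],[-0.0213,0.3,0,0,0],[-0.0213,0.3438,0,0,0],[-0.0213,0.3438,0,0,0],[-0.0213,0.3438,0,0,0]]}}

```text
time_s: 18.95
tcp_pos: [0.5237, 0.2971, 0.0823]
tcp_rot: [[0.985, -0.172, 0.0], [-0.172, -0.985, -0.0], [0.0, 0.0, -1.0]]
force: [0.3, 0.2, -2.0]
grip_width: 0.455
grasp_force: 61.0
```

Converted, -88 mm / 800 = -0.11, -84 mm / 800 = -0.105.

Call:
{"fn": "drive_tool", "kwargs": {"motion": [[0,0,-0.05,0,0],[0,0,-0.0938,0,0],[0,0,-0.105,0,0],[0,0,-0.11,0,0],[0,0,-0.11,0,0],[0,0,-0.11,0,0.6],[0,0,-0.11,0,0.62],[0,0,-0.11,0,0.62],[0,0,-0.0938,0,0.62],[0,0,-0.05,0,0.7],[0,0,0,0,1],[0,0,0.0375,0,1]]}}

```text
time_s: 20.15
tcp_pos: [0.5244, 0.2968, 0.1155]
tcp_rot: [[0.985, -0.173, 0.002], [-0.173, -0.985, 0.001], [0.002, -0.001, -1.0]]
force: [0.6, 0.1, -0.1]
grip_width: 0.99
grasp_force: 0.0
```

Converted, -444 mm / 800 = -0.555, -400 mm / 800 = -0.5.

Call:
{"fn": "drive_tool", "kwargs": {"motion": [[-0.0075,-0.05,0,0,1],[-0.015,-0.1,0,0,1],[-0.0225,-0.15,0,0,1],[-0.03,-0.2,0,0,1],[-0.0375,-0.25,0,0,1],[-0.0475,-0.3,0,0,1],[-0.0575,-0.35,0,0,1],[-0.0675,-0.4,0,0,1],[-0.0775,-0.45,0,0,1],[-0.09,-0.5,0,0,1],[-0.1038,-0.555,0,0,1],[-0.1038,-0.555,0,0,1]]}}

```text
time_s: 21.35
tcp_pos: [0.4405, -0.1515, 0.1132]
tcp_rot: [[0.984, -0.178, 0.002], [-0.178, -0.984, -0.001], [0.002, 0.001, -1.0]]
force: [-0.2, 0.1, -0.0]
grip_width: 1.005
grasp_force: 0.0
```

Call:
{"fn": "drive_tool", "kwargs": {"motion": [[0,0,0,0,1],[0,0,0,0,1]]}}

```text
time_s: 21.55
tcp_pos: [0.4413, -0.1468, 0.1126]
tcp_rot: [[0.985, -0.173, 0.0], [-0.173, -0.985, -0.0], [0.0, 0.0, -1.0]]
force: [-0.1, 1.0, 0.0]
grip_width: 1.001
grasp_force: 0.0
```

```bash
python3 - <<'E'
from m import *
w,K,T=cam("wrist");t,K2,T2=cam("top");st=ctrl.read_state();print(st["tcp_pos"],st["joint_positions"])
np.savez("w8.npz",im=w,K=K,T=T)
q0=proj(K,T,(.4405,-.1475,.048));print(q0)
x,y=q0.astype(int);a=w[max(0,y-100):y+140,max(0,x-130):x+130];b=cv2.resize(t[150:290,165:270],(300,400),interpolation=cv2.INTER_CUBIC)
print(max(0,y-100),x-130)
o=np.zeros((480,800,3),np.uint8);a=cv2.resize(a,None,fx=1.9,fy=1.9);o[:a.shape[0],:a.shape[1]]=a[:480,:500];o[:400,500:]=b;save("w8.png",o)
E
```

```text
[ 0.4414 -0.1464  0.1124] [-0.4624  0.409   2.0469 -0.0001  0.6855  1.2809]
[319.8962 205.0395]
105 189
```

View pics/w8.png

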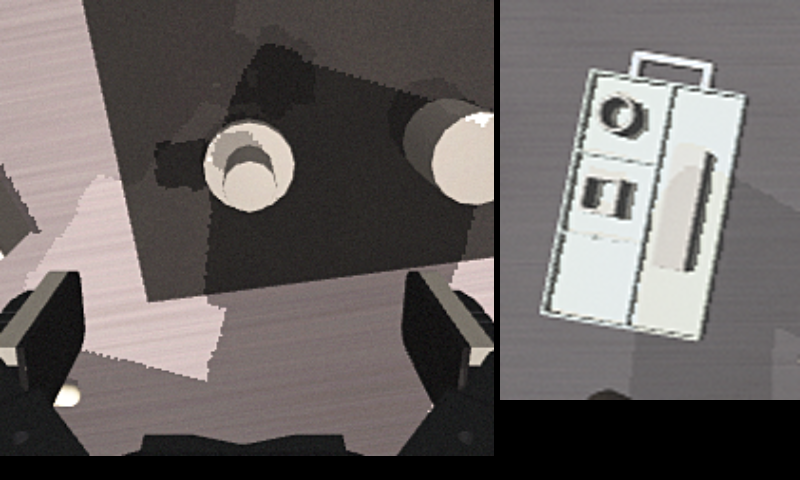

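The pin's post top is at (320,203), as predicted, and the tray already holds the tube, sleeve and square tube in the right bays.

Call:
{"fn": "drive_tool", "kwargs": {"motion": [[0,-0.0013,-0.05,0,1],[0,-0.0013,-0.1,0,1],[0,-0.0013,-0.1325,0,1],[0,-0.0013,-0.145,0,1],[0,-0.0013,-0.145,0,1],[0,-0.0013,-0.145,0,0],[0,-0.0013,-0.145,0,0],[0,-0.0013,-0.145,0,0],[0,-0.0013,-0.145,0,0],[0,-0.0013,-0.145,0,0],[0,-0.0013,-0.145,0,0],[0,-0.0013,-0.145,0,0]]}}

```text
time_s: 22.85
tcp_pos: [0.4415, -0.1486, -0.003]
tcp_rot: [[0.985, -0.173, 0.001], [-0.173, -0.985, -0.001], [0.001, 0.0, -1.0]]
force: [-1.0, 1.6, 11.2]
grip_width: 0.262
grasp_force: 58.2
```

Call:
{"fn": "drive_tool", "kwargs": {"motion": [[0,0,0.025,0,0],[0,0,0.075,0,0],[0.0063,0.0125,0.1125,0,0],[0.0188,0.0563,0.1125,0,0],[0.0313,0.1,0.1125,0,0],[0.0375,0.15,0.1125,0,0],[0.0375,0.2,0.1125,0,0],[0.0375,0.25,0.1125,0,0],[0.0375,0.3,0.1125,0,0],[0.0375,0.35,0.1125,0,0],[0.0313,0.4,0.1125,0,0],[0.0188,0.45,0.1125,0,0]]}}

```text
time_s: 24.05
tcp_pos: [0.456, 0.2131, 0.0862]
tcp_rot: [[0.985, -0.174, 0.0], [-0.174, -0.985, 0.0], [0.0, -0.0, -1.0]]
force: [0.9, 0.7, -2.5]
grip_width: 0.258
grasp_force: 59.4
```

Converted, 100 mm / 800 = 0.125, 75 mm / 800 = 0.0938.

Call:
{"fn": "drive_tool", "kwargs": {"motion": [[-0.01,0.05,0,0,0],[-0.0188,0.0938,0,0,0],[-0.0238,0.125,0,0,0],[-0.0238,0.125,0,0,0],[-0.0238,0.125,0,0,0]]}}

```text
time_s: 24.55
tcp_pos: [0.4366, 0.3116, 0.086]
tcp_rot: [[0.985, -0.172, -0.001], [-0.172, -0.985, -0.0], [-0.0, 0.001, -1.0]]
force: [-0.0, 0.6, -2.9]
grip_width: 0.266
grasp_force: 59.5
```

Converted, -88 mm / 800 = -0.11, -84 mm / 800 = -0.105.

Call:
{"fn": "drive_tool", "kwargs": {"motion": [[0,0,-0.05,0,0],[0,0,-0.0938,0,0],[0,0,-0.105,0,0],[0,0,-0.11,0,0],[0,0,-0.11,0,0],[0,0,-0.11,0,0.45],[0,0,-0.11,0,0.5],[0,0,-0.11,0,0.5],[0,0,-0.0938,0,0.5],[0,0,-0.05,0,0.6],[0,0,0,0,0.8],[0,0,0.05,0,1]]}}

```text
time_s: 25.75
tcp_pos: [0.4368, 0.3114, 0.1286]
tcp_rot: [[0.985, -0.173, 0.0], [-0.173, -0.985, -0.0], [0.0, -0.0, -1.0]]
force: [0.4, 0.3, 0.2]
grip_width: 0.913
grasp_force: 0.0
```

Converted, -400 mm / 800 = -0.5, -360 mm / 800 = -0.45.

Call:
{"fn": "drive_tool", "kwargs": {"motion": [[0,-0.05,0.025,0,1],[0,-0.1,0.05,0,1],[0.0125,-0.15,0.075,0,1],[0.025,-0.2,0.075,0,1],[0.0375,-0.25,0.075,0,1],[0.0375,-0.3,0.075,0,1],[0.0375,-0.35,0.075,0,1],[0.0375,-0.4,0.075,0,1],[0.0375,-0.45,0.075,0,1],[0.0375,-0.5,0.075,0,1],[0.0375,-0.5,0.075,0,1],[0.0375,-0.5,0.075,0,1]]}}

```text
time_s: 26.95
tcp_pos: [0.4668, -0.0889, 0.1869]
tcp_rot: [[0.985, -0.175, 0.001], [-0.175, -0.985, -0.0], [0.001, 0.0, -1.0]]
force: [0.7, -0.4, 0.2]
grip_width: 1.0
grasp_force: 0.0
```

```bash
python3 - <<'E'
from m import *
t,K2,T2=cam("top");s,K,T=cam("scene")
o=np.zeros((400,800,3),np.uint8);o[:,:300]=cv2.resize(t[150:290,165:270],(300,400),interpolation=cv2.INTER_CUBIC);o[:,300:]=cv2.resize(s[100:260,330:530],(500,400),interpolation=cv2.INTER_CUBIC);save("fin.png",o)
a=np.load("top0.npz")["im"]
# look-alikes still in place? (top-view blobs before/now)
for ce in((381,246),(374,207),(295,232)):
    r=[]
    for im in(a,t):
        try:r.append(blob(dict(im=im),ce,14,25 if ce[0]==295 else 9,150)[1])
        except Exception as e:r.append(None)
    print(ce,r)
E
```

```text
(381, 246) [array([380.7634, 246.0484]), array([380.7181, 246.025 ])]
(374, 207) [array([374.4184, 206.5426]), array([374.3998, 206.5208])]
(295, 232) [array([295.5551, 232.2543]), array([292.4246, 218.7132])]
```

View pics/fin.png

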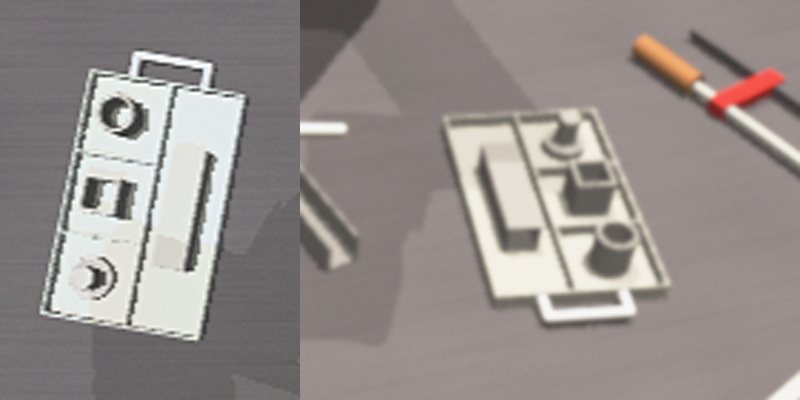

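All four parts stand upright in their bays: pin (565,130), square tube (590,190), sleeve (615,250), and the tube in the long bay, with the handle at the sleeve end. The two solids haven't moved. The arm hides part of the channel in the top view, but the scene view shows it in its original place. I'll hand in.

```bash
python3 -c "
from h import *
print(ctrl.finish_job())"
```

```text
the job is handed in; nothing more can be done
None
```

I handed the job in at about 27 s with all four kit parts standing in their bays and the look-alikes left in place; no verdict came back, and the first grasp of the long tube closed on nothing because the fingertips sit about 35 mm farther back than stated, so I corrected for that.

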